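Bring the wing nuts round on the parts turntable

TASK

Turn the raised parts turntable by pushing the lugs on its rim with the fingertips until the small round tin of wing nuts stands squarely over the pointer that sticks out from under the turntable, and leave the turntable standing still. Nothing needs gripping: lift nothing, do not touch the tin or the other things standing on the turntable so that they keep their places on it, and leave the pliers, the key and the box on the bench alone.

Things in the scene. Friction and masses are not known exactly. Their poses are not given: they have to be found in the camera images.
- turntop (a joint): angle of the turntable: grows counter-clockwise seen from above. Turns freely past any start by more than 5 rad either way, with light friction (about 1 N at the rim) that stops it almost at once when it is no longer pushed. It has no catches; its zero has no meaning for the job.
- hub (a point): point on the turntable's vertical axis, on its top face (136 mm above the bench). The turntable is a plywood disc of radius 135 mm, 18 mm thick (118 to 136 mm above the bench), on a slim fixed pedestal (foot radius 52 mm). A round steel nut of radius 17 mm stands 11 mm up at its middle.
- lug (a point): middle of the outer end of one of the eight lugs, 187 mm from the axis and 127 mm above the bench; the other seven follow every 45 degrees about the hub. Each lug is a wooden tab, 18 mm wide and 18 mm thick (118 to 136 mm above the bench), straight out from the rim; a fingertip fits between two lugs, just outside the rim, and pushes one sideways.
- front_place (a point): the place, fixed in the room, where the tin belongs: 80 mm from the axis, straight over the pointer, at the height of the turntable's top face. The tin, as it goes round, passes over this point.
- pointer_tip (a point): tip of the fixed pointer, a flat brass arrow 14 mm wide that sticks out from the pedestal under the disc, 96 to 102 mm above the bench, to 232 mm from the axis; it does not turn. The lugs pass 16 mm above it.
- nut_tin: the small round open tin with wing nuts in it, the only tin on the turntable, 58 mm across and 39 mm high (nuts up to 42 mm); origin at the middle of its underside. Loose, stands on the disc 80 mm from the axis and is carried round with it.
- carton: small closed cardboard box, 57 x 87 x 35 mm, loose on the disc 80 mm from the axis; origin at the middle of its underside
- sheave: round wooden grooved pulley, 63 mm across, 22 mm high, loose on the disc 80 mm from the axis; origin at the middle of its underside
- iron_ring: plain smooth ring, 75 mm across, 14 mm high, loose on the disc 80 mm from the axis; origin at the middle of its underside
- pliers: bystander: pliers lying on the bench, 61 x 188 x 12 mm; origin at the middle of the underside
- key: bystander: old key lying on the bench, 26 x 76 x 5 mm; origin at the middle of the underside
- box: bystander: cardboard box on the bench, 72 x 107 x 43 mm; origin at the middle of the underside. Other small iron things lie about the bench, none higher than 95 mm within 0.22 m of the turntable's axis.
Things that resemble listed ones, but are neither listed nor needed, are in the scene too. What is shaped like the nut_tin but purple is not meant.

How it is judged:
On the way, in this order (a step that is already met when the one before it is completed fails the run):
1. the fingers push the turntable (contact force between the fingers and turntop above 0.2 N).
2. the tin of wing nuts has come over the pointer (horizontal distance between nut_tin and front_place below 0.02 m), for 0.1 s.
At the end, for the whole second after the job is handed in: The tin's centre is within 20 mm of the place over the pointer (about 14 degrees of turn), the turntable stands still (under 0.03 rad/s), and the four things stand upright on it (horizontal distance between nut_tin and front_place below 0.02 m and velocity of joint turntop between -0.03 and 0.03 rad/s and angle between each of nut_tin, carton, sheave, iron_ring's own z axis and vertical below 0.1 rad and height (world z) of nut_tin between 0.127 and 0.145 m and height (world z) of carton between 0.127 and 0.145 m and height (world z) of sheave between 0.127 and 0.145 m and height (world z) of iron_ring between 0.127 and 0.145 m); the robot touches nothing.
It fails at once if the robot touched a thing standing on the turntable (contact force between any of the fingers, the arm and nut_tin above 0.5 N or contact force between any of the fingers, the arm and carton above 0.5 N or contact force between any of the fingers, the arm and sheave above 0.5 N or contact force between any of the fingers, the arm and iron_ring above 0.5 N).
It fails at once if a thing standing on the turntable was lifted, tipped or dropped (not (angle between each of nut_tin, carton, sheave, iron_ring's own z axis and vertical below 0.1 rad and height (world z) of nut_tin between 0.127 and 0.145 m and height (world z) of carton between 0.127 and 0.145 m and height (world z) of sheave between 0.127 and 0.145 m and height (world z) of iron_ring between 0.127 and 0.145 m)).
It fails at once if a thing on the turntable lost its place (more than 20 mm nearer to or farther from the middle) (horizontal distance between any of nut_tin, carton, sheave, iron_ring and hub above 0.1 m or horizontal distance between any of nut_tin, carton, sheave, iron_ring and hub below 0.06 m).
It fails at once if the pliers, the key or the box on the bench was moved by more than 10 mm (distance of any of pliers, key, box from where it was at the start of the episode above 0.01 m).
It also fails if it takes over 61 s, if anything falls off the work surface, if the arm or the gripper's body presses on something with over 40 N, if the wrist force passes 120 N, or if a joint passes its speed limit or range.

ROBOT

A 6-joint arm with a two-finger parallel gripper is mounted at the origin on a cart in front of the work surface, level with it; the furniture and walls round the work are solid. World frame = base frame: x ahead of the robot, y to its left, z up, the work surface at z = 0. Lengths are in m, angles in rad, forces in N, time in s.
With the tool pointing down it reaches from about 0.425 to 0.95 m from the base axis. Payload 14.7 kg.
Tool frame: the origin (TCP) lies at the very end of the fingers, on their centre line; the grasp point (between the pads) lies 19 mm behind it; y points along the fingers, x is the direction in which the jaws open and shut, and the axes are right-handed (so a half turn about y gives the same grasp; the last joint's range is limited). The gripper opens to 85 mm and grips with 20 to 120 N. Pads are 22 mm wide; open, the fingers measure 114 mm over their backs; the gripper's body (76 mm by 85 mm) begins 54 mm behind the grasp point. The pads swing forward as they close: fully open they stand 13 mm farther back than shut.
Start: joints at [1.099, 0.48, 1.596, -0, 1.065, -0.047], TCP at [0.268, 0.592, 0.231] pointing down, gripper open.
Joint ranges: [-2.75, 2.75], [-0.82, 2.05], [0.23, 2.67], [-1.56, 4.7], [0.09, 2.69], [-2.92, 2.92]. Speed limits (rad/s): [1.89, 1.89, 2.39, 3.01, 3.01, 3.01].

INTERFACE

Orientations are given as a 3x3 rotation matrix whose columns are the frame's x, y, z axes.
In Python, from rig import sense, camera, get_calibration, finish_job gives the robot as it stands.
- The arm moves only by the tool play_rows, never from a script. Its argument "series" is a list that holds one entry, the list of rows, each a list of 7 numbers: the turn, a rotation vector about the tool's x, y, z in rad, then the shift along the tool's x, y, z in cm, then the opening, from 0 (shut) to 1 (fully open). In form: [[[wx, wy, wz, dx, dy, dz, fingers], ...]]. A call has 1 to 8 rows; each row shifts and turns the commanded pose from where the row before left it, along the tool's axes as they then stand; what a row does not reach is not made up. A row lasts 1/8 s, in which the tool goes at most 62.5 mm and 10.7 degrees, less where a joint would pass 70% of its speed; a pose out of reach is approached as far as the arm can. A call is refused whole if a number of a shift passes 6.25 or a number of a turn 0.188, either way. A call with a gripper value outside its range is refused whole. The fingers move at their own pace and stop on an object; "squeeze" is the grip in N (left out, the last holds). Time passes only in rows, so rows that do not move let the fingers close. It gives the time, the measured TCP pose, the force and the opening at its end, in the units of the state.
- sense(): the state, without advancing time (a new reading comes with each control period).
- camera(name): name is "side" or "top"; returns the picture (384x512x3 uint8, blue, green, red); there is no depth.
- get_calibration(name): a dict with "mtx" (3x3 intrinsics, pixels), "D" ([k1, k2, p1, p2, k3] as OpenCV has them; the pictures are not rectified), "extrinsics" (4x4, takes a point from world to camera coordinates). Camera axes: x right, y up, looking along -z (the intrinsics and any distortion apply to the point x, -y, -z); pixel columns grow to the right and rows downward; lengths in m; the calibration is good to about 2 mm. A picture is of the moment at which its call begins. get_calibration takes no time and is no camera call.
- finish_job(): hands the job in, once; it reports no verdict.
The state is a dict: "time": time; "joint_pos": joint angles; "dq": joint speeds; "effort": joint torques, N m; "position": TCP position; "orientation": TCP orientation; "force": force on the tool from outside, world axes, zero at the start; "torque": the same for the moment, N m; "gripper_width": finger opening in m.
Only numpy, scipy, OpenCV 4.12 (cv2) and the standard library are available. Lean on these libraries where they do the work, as an engineer would, in place of code of your own. Each camera call takes 0.05 s, during which the arm holds its last target.

## Working session

There is one attempt and no reset: what is moved stays moved. The work goes in short steps, Python scripts to look and compute and a tool call to move; the robot and the scene stay as the last step left them, time stands still between calls to the robot, and variables do not carry over. Pictures are saved under pics/ and viewed, and the job is handed in when it is done.

Besides the shell and the picture viewer there is one more tool, called as name([rows], argument=value, ...), one row to a line, values as JSON. play_rows: Moves the arm, as the interface text tells. Its arguments: {"type":"object","properties":{"series":{"type":"array","items":{"type":"array","items":{"type":"array","items":{"type":"number"}}}},"squeeze":{"type":"number"}},"required":["series"]}

```bash
mkdir -p pics
python3 - <<'E'
from rig import *
import cv2
s=sense();print(s)
for n in("top","side"):
    cv2.imwrite(f"pics/{n}0.png",camera(n));print(get_calibration(n))
E
```

```text
{'time': 0.0, 'joint_pos': array([ 1.09939470e+00,  4.80833638e-01,  1.59691641e+00, -1.14337175e-05,
        1.06510547e+00, -4.65965954e-02]), 'dq': array([-0.00071201, -0.00066745, -0.00014084,  0.00201617, -0.00028991,
        0.00037069]), 'effort': array([-3.06518952e-03, -9.50662923e+01, -4.30183375e+01, -6.98455315e-04,
        1.25955889e-02, -1.96455903e-05]), 'position': array([0.26767416, 0.59184084, 0.23065538]), 'orientation': array([[ 4.12137743e-01, -5.64598139e-04, -9.11121376e-01],
       [ 9.11120677e-01, -1.12966635e-03,  4.12138127e-01],
       [-1.26195558e-03, -9.99999203e-01,  4.88388966e-05]]), 'force': array([-0.14285188, -0.31451628, -0.47919313]), 'torque': array([-0.01187782, -0.00966917, -0.05907722]), 'gripper_width': 0.08540655267894416}
{'mtx': array([[476.31153713,   0.        , 254.27114488],
       [  0.        , 476.31153713, 191.55546591],
       [  0.        ,   0.        ,   1.        ]]), 'D': array([-0.12012999,  0.        ,  0.        ,  0.        ,  0.        ]), 'extrinsics': array([[-0.02845971, -0.9995799 , -0.00548328,  0.25191143],
       [ 0.99192424, -0.02891916,  0.1234908 , -0.51005721],
       [-0.12359749, -0.00192448,  0.99233057, -1.39328801],
       [ 0.        ,  0.        ,  0.        ,  1.        ]])}
{'mtx': array([[425.10637473,   0.        , 252.96186236],
       [  0.        , 425.10637473, 192.84048207],
       [  0.        ,   0.        ,   1.        ]]), 'D': array([0.04778852, 0.        , 0.        , 0.        , 0.        ]), 'extrinsics': array([[ 0.95532746, -0.29506044, -0.01699367, -0.4206373 ],
       [ 0.21314506,  0.64799376,  0.73121356, -0.32434719],
       [-0.20474041, -0.70217051,  0.68193691, -0.78090589],
       [ 0.        ,  0.        ,  0.        ,  1.        ]])}
```

View pics/top0.png

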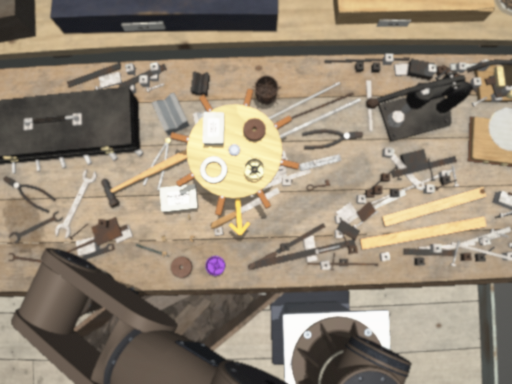

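View pics/side0.png

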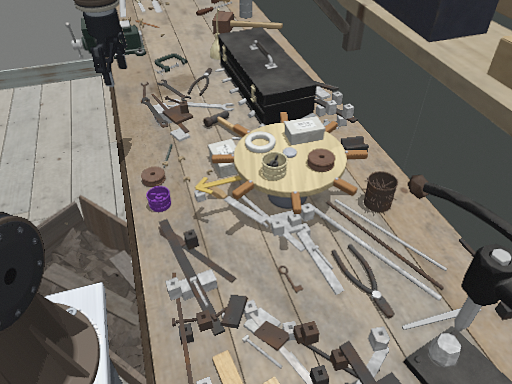

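The top view shows the hub nut near (234,149) and the pointer tip near (239,236). On the disc are the carton (213,127), the sheave (254,130), a white ring (213,170) and a yellowish open tin (255,169). Off the disc there is a purple tin at (215,266) and a dark one at (266,90). The tin at (255,169) fits because it is the only tin on the disc. I'll confirm it in an enlarged crop and measure.

```bash
cat > h.py <<'E'
import numpy as np,cv2
from rig import *
def ray(n,uv):
    c=get_calibration(n);p=cv2.undistortPoints(np.array([[uv]],float),c['mtx'],c['D'])[0,0]
    E=c['extrinsics'];R=E[:3,:3];t=E[:3,3]
    return -R.T@t, R.T@np.array([p[0],-p[1],-1.])
def onz(n,uv,z):
    o,d=ray(n,uv);return o+d*(z-o[2])/d[2]
def proj(n,P):
    c=get_calibration(n);E=c['extrinsics'];q=(E[:3,:3]@np.array(P,float).T).T+E[:3,3]
    q=q*[1,-1,-1]
    return cv2.projectPoints(q.reshape(-1,1,3),np.zeros(3),np.zeros(3),c['mtx'],c['D'])[0][:,0]
E
python3 - <<'E'
from h import *
t=cv2.imread('pics/top0.png');s=cv2.imread('pics/side0.png')
hsv=cv2.cvtColor(t,cv2.COLOR_BGR2HSV)
print([ (k,hsv[k[1],k[0]].tolist()) for k in [(234,120),(239,232),(220,205),(255,160),(290,164)]])
a=cv2.resize(t[80:250,145:325],None,fx=4.4,fy=3.5,interpolation=3) if 0 else cv2.resize(t[85:245,150:320],None,fx=3.5,fy=3.5,interpolation=3)
cv2.imwrite('pics/crop_t.png',a)
cv2.imwrite('pics/crop_s.png',cv2.resize(s[105:215,185:375],None,fx=4,fy=4,interpolation=3))
print('hub',onz('top',(234,149),.147),'tip',onz('top',(239,236),.102),'tin',onz('top',(255,169),.165))
E
```

```text
[((234, 120), [24, 73, 247]), ((239, 232), [26, 131, 252]), ((220, 205), [13, 145, 204]), ((255, 160), [22, 71, 141]), ((290, 164), [14, 144, 203])]
hub [0.6238542 0.2899326 0.147    ] tip [0.38357517 0.28356812 0.102     ] tin [0.56252029 0.23310637 0.165     ]
```

View pics/crop_t.png

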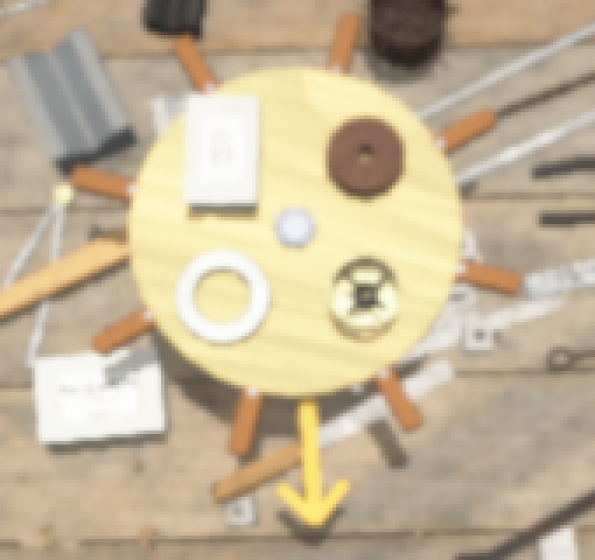

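View pics/crop_s.png

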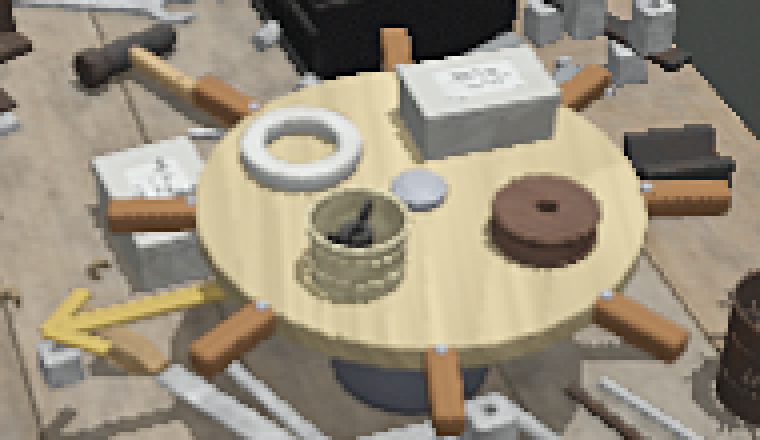

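The crops confirm it. The open tin with dark wing nuts at (255,169) is the only tin on the disc, and the brown one there is the pulley. Next I'll measure the hub, lugs, pointer and tin.

```bash
cat > meas.py <<'E'
from h import *
def measure(t):
    hsv=cv2.cvtColor(t,cv2.COLOR_BGR2HSV)
    m=cv2.inRange(hsv,(18,40,190),(32,125,255))
    c=max(cv2.findContours(cv2.morphologyEx(m,cv2.MORPH_OPEN,np.ones((5,5))),0,1)[0],key=cv2.contourArea)
    P=np.array([onz('top',p,.136)[:2] for p in c[:,0]])
    A=np.c_[2*P,np.ones(len(P))];
    for _ in range(8):
        x=np.linalg.lstsq(A,(P**2).sum(1),rcond=None)[0];r=np.sqrt(x[2]+x[:2]@x[:2])
        d=np.abs(np.hypot(*(P-x[:2]).T)-r);k=d<max(np.median(d)*2.5,.002);P=P[k];A=A[k]
    return x[:2],r
def lugs(t,hub):
    hsv=cv2.cvtColor(t,cv2.COLOR_BGR2HSV)
    m=cv2.inRange(hsv,(5,110,100),(17,255,255))
    out=[]
    for c in cv2.findContours(m,0,1)[0]:
        if cv2.contourArea(c)<25: continue
        M=cv2.moments(c);u=(M['m10']/M['m00'],M['m01']/M['m00']);p=onz('top',u,.136)[:2]-hub
        if .13<np.hypot(*p)<.185: out.append((np.round(u,1).tolist(),round(float(np.hypot(*p)),3),round(float(np.degrees(np.arctan2(p[1],p[0]))),1)))
    return sorted(out,key=lambda a:a[2])
E
python3 - <<'E'
from meas import *
t=cv2.imread('pics/top0.png')
hub,r=measure(t);print(hub,r)
for l in lugs(t,hub):print(l)
def pol(p):p=p[:2]-hub;return np.hypot(*p),np.degrees(np.arctan2(p[1],p[0]))
print('nut',onz('top',(150+295/3.5,85+228/3.5),.147))
print('tip',pol(onz('top',(150+314/3.5,85+525/3.5),.102)),'tin',pol(onz('top',(150+365/3.5,85+297/3.5),.158)))
for n,uv,z in(('pl',(330,135),.006),('key',(318,185),0),('box',(179,198),.043),('pot',(266,90),.06)):print(n,onz('top',uv,z))
for n,uv,z in(('hub',(185+420/4,105+190/4),.147),('tip',(185+42/4,105+330/4),.1),('tinrim',(185+358/4,105+222/4),.175)):
  p=onz('side',uv,z);print(n,p,pol(p))
E
```

```text
[0.62541552 0.29052514] 0.1348895996649249
([263.7, 199.5], 0.164, -151.2)
([290.3, 164.1], 0.163, -106.7)
([283.3, 121.5], 0.161, -61.7)
([248.4, 95.9], 0.161, -16.1)
([204.5, 101.6], 0.164, 29.8)
([178.0, 136.7], 0.163, 75.3)
([184.4, 179.6], 0.163, 120.3)
([219.7, 205.7], 0.164, 164.7)
nut [0.62058179 0.28920941 0.147     ]
tip (np.float64(0.2392561767724305), np.float64(-177.8345680599627)) tin (np.float64(0.08465499653345045), np.float64(-139.12544319312147))
pl [ 0.69050353 -0.00303833  0.006     ]
key [0.53570028 0.04096901 0.        ]
box [0.50297375 0.46163799 0.043     ]
pot [0.8227185  0.19269433 0.06      ]
hub [0.61995085 0.2774185  0.147     ] (np.float64(0.014200238938419577), np.float64(-112.63318219500914))
tip [0.38856772 0.27902739 0.1       ] (np.float64(0.23712671298164673), np.float64(-177.22076305834025))
tinrim [0.56340396 0.22768294 0.175     ] (np.float64(0.08828690446894717), np.float64(-134.6188224450956))
```

The tin is at about -138° about the hub (0.6235, 0.2885) and the pointer at about -178°, so the disc must turn about 40° clockwise. I'll shut the fingers and go round the near side into the gap between the lugs at -62° and -107°. From there I'll push the -107° lug.

play_rows([
  [[0,0,0,-3.1,0,-3.5,0],[0,0,0,-3.1,0,-3.5,0],[0,0,0,-3.1,0,-3.5,0],[0,0,0,-3.1,0,-3.5,0],[0,0,0,-3.1,0,-3.5,0],[0,0,0,-3.1,0,-3.5,0],[0,0,0,-3.1,0,-3.5,0],[0,0,0,-3.1,0,-3.5,0]],
])

```text
time: 1.1
position: [0.4211, 0.2494, 0.2312]
orientation: [[0.412, -0.0, -0.911], [0.911, -0.0, 0.412], [-0.0, -1.0, 0.0]]
force: [0.6, 0.0, -0.2]
gripper_width: -0.0001
```

play_rows([
  [[0,0,0,-2.6,0,-3.4,0],[0,0,0,-2.6,0,-3.4,0],[0,0,0,-2.6,0,-3.4,0],[0,0,0,-2.6,0,-3.4,0],[0,0,0,1.9,0,-2.8,0],[0,0,0,1.9,0,-2.8,0],[0,0,0,1.9,0,-2.8,0],[0,0,0,1.9,0,-2.8,0]],
])

```text
time: 2.1
position: [0.636, 0.1232, 0.2309]
orientation: [[0.412, -0.001, -0.911], [0.911, -0.0, 0.412], [-0.0, -1.0, 0.001]]
force: [0.3, 1.2, -0.3]
gripper_width: -0.0001
```

play_rows([
  [[0,0,0,0,0,0,0],[0,0,0,0,0,0,0]],
])

```text
time: 2.35
position: [0.6342, 0.123, 0.2307]
orientation: [[0.412, -0.001, -0.911], [0.911, -0.0, 0.412], [-0.001, -1.0, 0.001]]
force: [-0.2, 0.2, 0.1]
gripper_width: 0.0001
```

Run:
```python
from meas import *
s=sense();print(s['time'],s['position'],s['orientation'].round(3),s['gripper_width'])
t=camera('top');cv2.imwrite('pics/t1.png',t);cv2.imwrite('pics/s1.png',camera('side'))
```

```text
2.35 [0.63422498 0.1230224  0.23073702] [[ 0.412 -0.001 -0.911]
 [ 0.911 -0.     0.412]
 [-0.001 -1.     0.001]] 6.736876863752145e-05
```

View pics/t1.png

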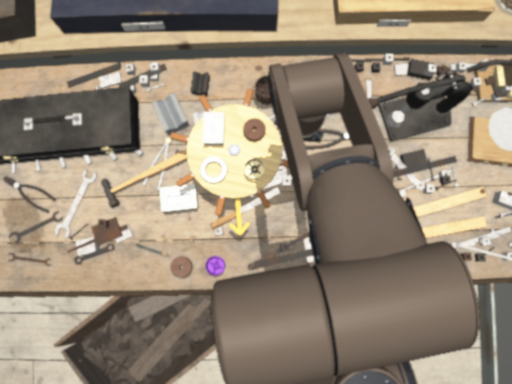

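View pics/s1.png

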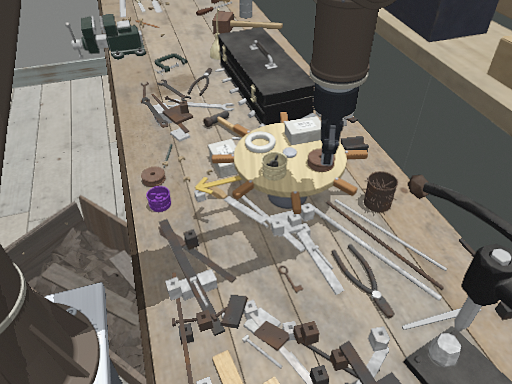

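The fingers show at (330,165) in the side view, high above the gap. I'll check where the lowered fingertip will appear.

Run:
```python
from meas import *
p=proj('side',[[.634,.123,.23],[.634,.123,.136],[.634,.123,.115],[.62,.123,.136],[.6235,.2885,.147]]);print(p)
s=cv2.imread('pics/s1.png')
for q in p: cv2.circle(s,tuple(int(v) for v in q),1,(0,0,255),-1)
cv2.imwrite('pics/s1c.png',cv2.resize(s[110:230,200:390],None,fx=4,fy=4,interpolation=3))
```

```text
[[326.36283232 163.1084293 ]
 [321.88496052 197.57773365]
 [320.97573731 204.61853221]
 [315.77607044 199.00047199]
 [289.74141204 149.49640719]]
```

View pics/s1c.png

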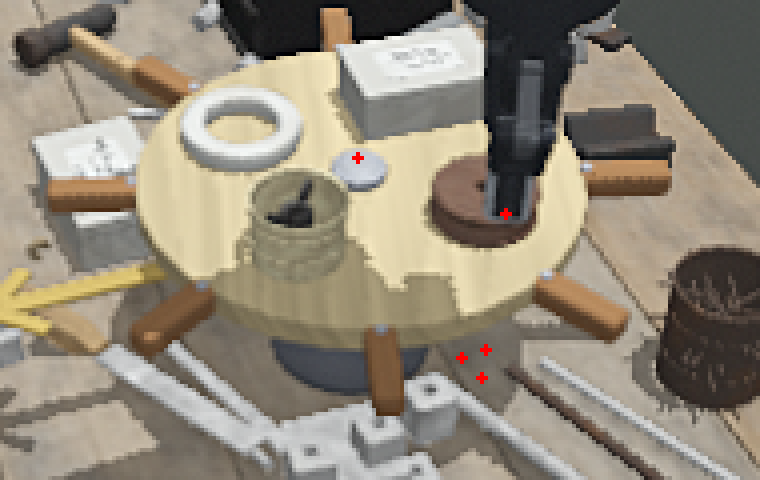

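play_rows([
  [[0,0,0,-0.3,2.9,-0.1,0],[0,0,0,-0.1,2.9,0,0],[0,0,0,0,2.9,0,0],[0,0,0,0,2.8,0,0],[0,0,0,0,0,0,0]],
])

```text
time: 3.08
position: [0.6325, 0.1188, 0.1149]
orientation: [[0.412, -0.004, -0.911], [0.911, -0.0, 0.412], [-0.002, -1.0, 0.003]]
force: [0.2, 0.5, 0.9]
gripper_width: -0.0003
```

Run:
```python
from meas import *
s=sense();print(s['time'],s['position'],s['force']);R=s['orientation']
H=np.array([.622,.285]);p=s['position'][:2];a0=np.degrees(np.arctan2(*(p-H)[::-1]));print(np.hypot(*(p-H)),a0)
for a in np.arange(np.floor(a0)-3,-142,-3):
    q=H+.167*np.array([np.cos(np.radians(a)),np.sin(np.radians(a))]);d=np.r_[q-p,0]@R*100;print(a,q.round(3),d.round(2));p=q
s=camera('side');cv2.imwrite('pics/s2c.png',cv2.resize(s[110:230,200:390],None,fx=4,fy=4,interpolation=3))
```

```text
3.075 [0.63249055 0.11881546 0.11486353] [0.17011184 0.52792229 0.91735471]
0.16651532651608794 -86.38794401420714
-90.0 [0.622 0.118] [-0.51  0.    0.92]
-93.0 [0.613 0.118] [-0.34  0.    0.81]
-96.0 [0.605 0.119] [-0.3   0.    0.82]
-99.0 [0.596 0.12 ] [-0.25  0.    0.84]
-102.0 [0.587 0.122] [-0.21  0.    0.85]
-105.0 [0.579 0.124] [-0.16  0.    0.86]
-108.0 [0.57  0.126] [-0.12  0.    0.87]
-111.0 [0.562 0.129] [-0.07  0.    0.87]
-114.0 [0.554 0.132] [-0.03  0.    0.87]
-117.0 [0.546 0.136] [0.02 0.   0.87]
-120.0 [0.538 0.14 ] [0.06 0.   0.87]
-123.0 [0.531 0.145] [0.11 0.   0.87]
-126.0 [0.524 0.15 ] [0.15 0.   0.86]
-129.0 [0.517 0.155] [0.2  0.   0.85]
-132.0 [0.51  0.161] [0.24 0.   0.84]
-135.0 [0.504 0.167] [0.29 0.   0.83]
-138.0 [0.498 0.173] [0.33 0.   0.81]
-141.0 [0.492 0.18 ] [0.37 0.   0.79]
```

View pics/s2c.png

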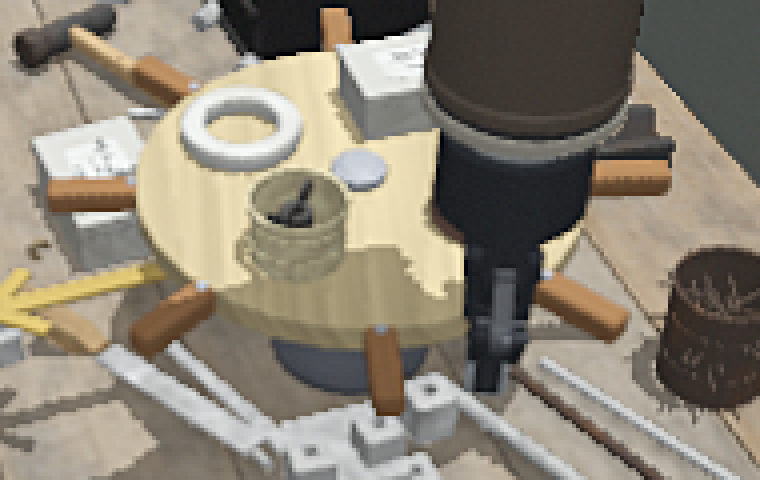

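The fingertips (crop 485,380) are outside the rim and between the two lugs. Now I'll push slowly.

play_rows([
  [[0,0,0,-0.5,0,0.9,0],[0,0,0,-0.35,0,0.8,0],[0,0,0,-0.3,0,0.8,0],[0,0,0,-0.25,0,0.8,0],[0,0,0,-0.2,0,0.85,0],[0,0,0,-0.15,0,0.85,0],[0,0,0,-0.1,0,0.85,0],[0,0,0,-0.05,0,0.5,0]],
])

```text
time: 4.12
position: [0.5682, 0.1282, 0.1163]
orientation: [[0.412, -0.0, -0.911], [0.911, -0.0, 0.412], [-0.0, -1.0, 0.0]]
force: [1.2, 0.3, -0.9]
gripper_width: -0.0001
```

Run:
```python
from meas import *
s=sense();print(s['time'],s['position'],s['force'])
s=camera('side');cv2.imwrite('pics/s3c.png',cv2.resize(s[110:230,200:390],None,fx=4,fy=4,interpolation=3))
t=camera('top');cv2.imwrite('pics/t3.png',t)
hub=np.array([.6235,.2885])
for l in lugs(t,hub):print(l)
```

```text
4.125 [0.56819667 0.12817181 0.11626502] [ 1.17668043  0.31213856 -0.85155656]
([253.9, 204.3], 0.163, -162.3)
([258.6, 98.6], 0.164, -25.9)
([214.4, 97.5], 0.164, 19.5)
([182.1, 127.1], 0.164, 64.4)
([179.5, 170.4], 0.165, 108.9)
([209.5, 202.1], 0.163, 153.2)
```

View pics/s3c.png

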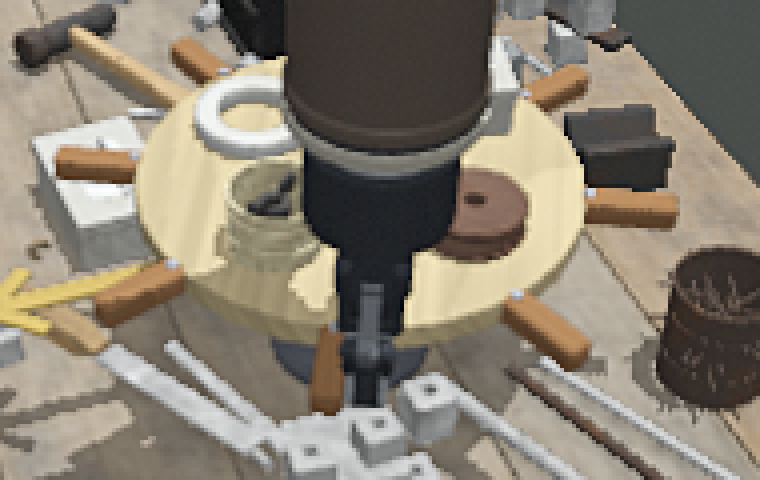

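The turntable has turned about 11° clockwise and the lug stays against the fingers. I'll go on.

play_rows([
  [[0,0,0,-0.05,0,0.85,0],[0,0,0,-0.05,0,0.85,0],[0,0,0,0,0,0.85,0],[0,0,0,0.05,0,0.85,0],[0,0,0,0.1,0,0.85,0],[0,0,0,0.15,0,0.85,0],[0,0,0,0.2,0,0.85,0],[0,0,0,0.25,0,0.5,0]],
])

```text
time: 5.22
position: [0.512, 0.1608, 0.1163]
orientation: [[0.412, -0.0, -0.911], [0.911, -0.0, 0.412], [-0.0, -1.0, 0.0]]
force: [-0.4, -0.8, 0.2]
gripper_width: -0.0001
```

Run:
```python
from meas import *
s=sense();print(s['time'],s['position'],s['force'])
H=np.array([.622,.285]);p=s['position'][:2]-H;print(np.hypot(*p),np.degrees(np.arctan2(p[1],p[0])))
s=camera('side');cv2.imwrite('pics/s4c.png',cv2.resize(s[110:230,170:360],None,fx=4,fy=4,interpolation=3))
t=camera('top');cv2.imwrite('pics/t4.png',cv2.resize(t[85:245,150:320],None,fx=3.5,fy=3.5,interpolation=3))
hub=np.array([.6235,.2885])
for l in lugs(t,hub):print(l)
```

```text
5.225 [0.51199948 0.1607769  0.11625807] [-0.3672044  -0.84017134  0.1968018 ]
0.16592616682926944 -131.52513810741416
([276.3, 112.2], 0.161, -48.7)
([236.5, 94.2], 0.163, -3.1)
([195.3, 109.3], 0.164, 42.0)
([176.9, 148.3], 0.163, 86.6)
([191.8, 188.9], 0.162, 131.2)
([227.0, 214.0], 0.181, 171.9)
```

View pics/s4c.png

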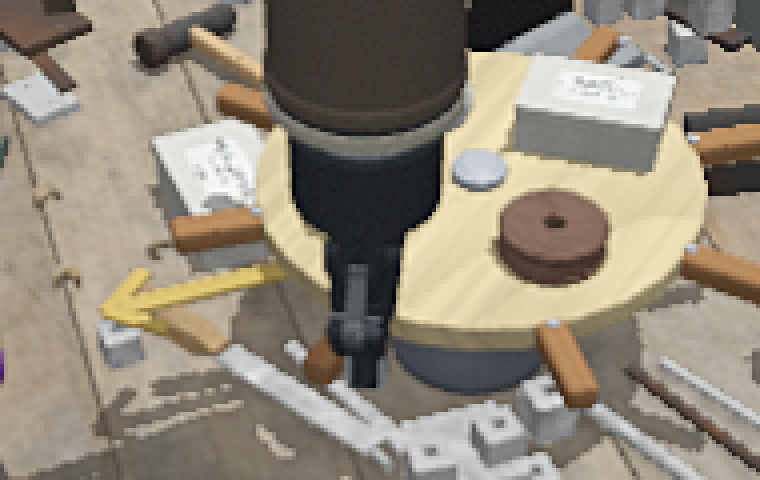

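View pics/t4.png

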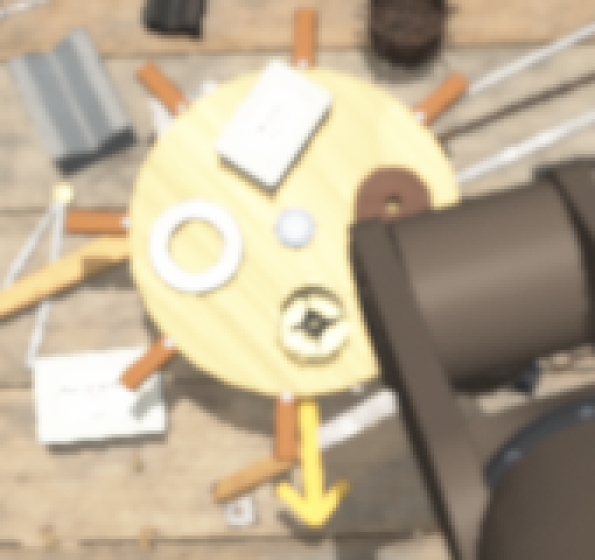

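The turn so far is about 33° and the tin is at crop (313,325), nearly over the pointer. I'll measure what is left.

Run:
```python
from meas import *
tip=onz('top',(150+314/3.5,85+525/3.5),.099)[:2]
tail=onz('top',(150+308/3.5,85+405/3.5),.102)[:2]
print('pointer dir',np.degrees(np.arctan2(*(tip-tail)[::-1])))
tin=onz('top',(150+313.5/3.5,85+324/3.5),.160)[:2]
for H in([.6235,.2885],[.6254,.2905],[.6206,.2892]):
  H=np.array(H)
  f=lambda p:(np.hypot(*(p-H)).round(4),np.degrees(np.arctan2(*(p-H)[::-1])).round(1))
  print(f(tip),f(tin))
```

```text
pointer dir -178.6281385629546
(np.float64(0.2372), np.float64(-178.3)) (np.float64(0.0836), np.float64(-171.4))
(np.float64(0.2391), np.float64(-177.9)) (np.float64(0.0858), np.float64(-170.2))
(np.float64(0.2343), np.float64(-178.1)) (np.float64(0.0808), np.float64(-170.6))
```

About 7° is left, which is about 20 mm at the finger.

play_rows([
  [[0,0,0,0.2,0,0.6,0],[0,0,0,0.2,0,0.6,0],[0,0,0,0.25,0,0.5,0],[0,0,0,0.1,0,0.2,0],[0,0,0,0,0,0,0]],
])

```text
time: 5.95
position: [0.4983, 0.1753, 0.1163]
orientation: [[0.412, -0.0, -0.911], [0.911, -0.0, 0.412], [-0.0, -1.0, 0.0]]
force: [0.2, 0.7, -0.2]
gripper_width: 0.0002
```

Run:
```python
from meas import *
s=sense();print(s['time'],s['position'],s['force'])
s=camera('side');cv2.imwrite('pics/s5c.png',cv2.resize(s[110:230,170:360],None,fx=4,fy=4,interpolation=3))
t=camera('top');cv2.imwrite('pics/t5.png',cv2.resize(t[85:245,150:320],None,fx=3.5,fy=3.5,interpolation=3))
for l in lugs(t,np.array([.6235,.2885])):print(l)
```

```text
5.95 [0.49829026 0.17526564 0.11629612] [ 0.18932007  0.6532214  -0.19513776]
([280.5, 117.9], 0.159, -56.0)
([243.3, 95.1], 0.162, -10.0)
([200.5, 104.8], 0.165, 35.1)
([177.2, 141.8], 0.164, 80.0)
([181.4, 156.2], 0.151, 95.1)
([187.1, 183.5], 0.163, 124.0)
([224.2, 213.8], 0.182, 169.5)
```

View pics/t5.png

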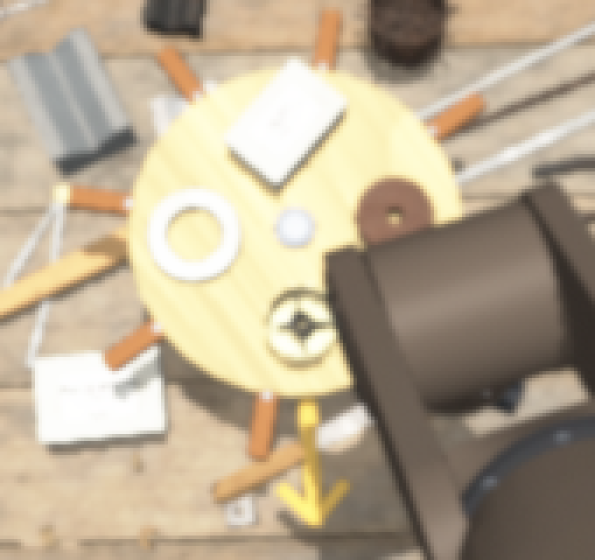

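The turn is now about 40° in total. I'll back away from the lug, lift clear and check.

play_rows([
  [[0,0,0,-0.3,0,-0.6,0],[0,0,0,-0.3,0,-0.8,0],[0,0,0,-0.3,0,-0.8,0],[0,0,0,0,-3,0,0],[0,0,0,0,-4,0,0],[0,0,0,0,-4,0,0],[0,0,0,-3.5,0,-1,0],[0,0,0,-5,0,-2,0]],
])

```text
time: 7.05
position: [0.5075, 0.0675, 0.227]
orientation: [[0.41, 0.002, -0.912], [0.912, 0.0, 0.41], [0.001, -1.0, -0.001]]
force: [0.6, -0.9, -0.7]
gripper_width: 0.0002
```

play_rows([
  [[0,0,0,-5,0,-2.5,0],[0,0,0,-5,0,-2.5,0],[0,0,0,0,0,0,0],[0,0,0,0,0,0,0]],
])

```text
time: 7.55
position: [0.5114, -0.0441, 0.2263]
orientation: [[0.413, -0.0, -0.911], [0.911, 0.0, 0.413], [0.0, -1.0, 0.0]]
force: [-1.0, -0.0, 0.7]
gripper_width: -0.0002
```

Run:
```python
from meas import *
s=sense();print(s['time'],s['position'],s['force'],s['dq'])
s=camera('side');cv2.imwrite('pics/s6c.png',cv2.resize(s[110:230,170:360],None,fx=4,fy=4,interpolation=3))
t=camera('top');cv2.imwrite('pics/t6.png',cv2.resize(t[85:245,150:320],None,fx=3.5,fy=3.5,interpolation=3))
for l in lugs(t,np.array([.6235,.2885])):print(l)
```

```text
7.55 [ 0.5114331  -0.04407954  0.22626277] [-1.0019117  -0.00790097  0.74777564] [ 0.0318941  -0.00255531  0.00419982  0.00026179 -0.00166614  0.00279712]
([267.8, 196.6], 0.161, -146.6)
([291.4, 159.1], 0.161, -101.1)
([280.4, 117.9], 0.159, -55.9)
([243.3, 95.0], 0.162, -10.0)
([200.4, 104.8], 0.165, 35.2)
([177.3, 141.8], 0.164, 80.0)
([181.5, 156.1], 0.151, 95.0)
([187.1, 183.5], 0.163, 124.1)
([223.9, 213.8], 0.182, 169.3)
```

View pics/t6.png

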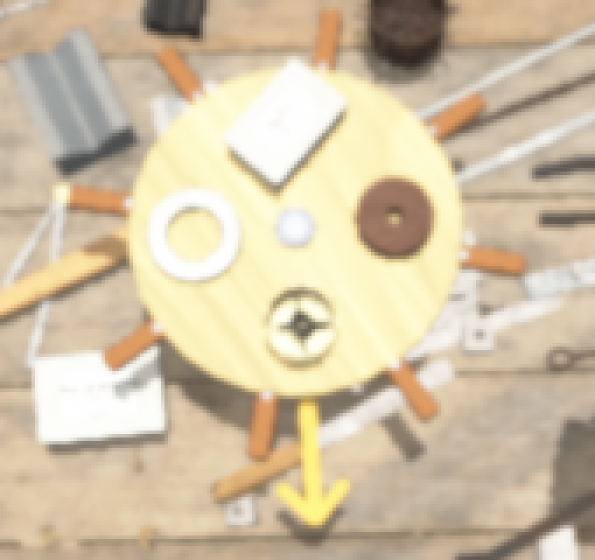

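View pics/s6c.png

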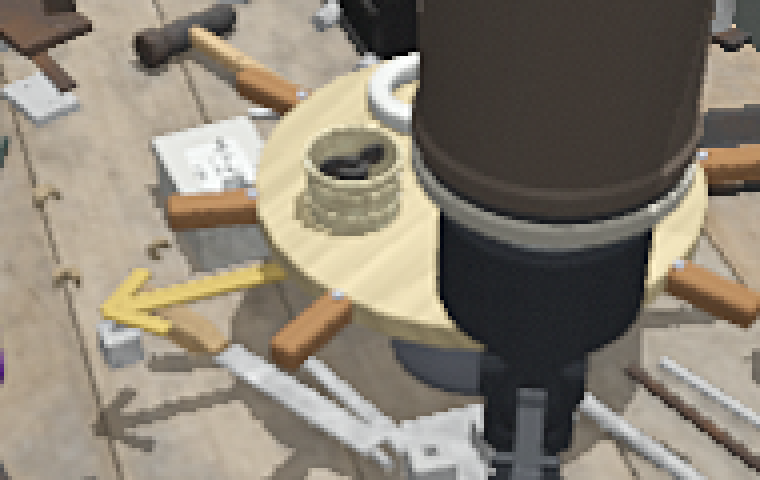

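Run:
```python
from meas import *
T=lambda x,y:(150+x/3.5,85+y/3.5)
S=lambda x,y:(170+x/4,110+y/4)
print('top: nut',onz('top',T(295,228),.147)[:2],'tin base(bottom edge) ',onz('top',T(300,326),.160)[:2],'tip',onz('top',T(315,525),.101)[:2])
print('side: tin rim',onz('side',S(354,153),.175)[:2],'tin low',onz('side',S(351,217),.138)[:2],'tip',onz('side',S(102,312),.1)[:2])
s=cv2.imread('pics/side0.png')
print('side nut',onz('side',(185+420/4,105+185/4),.147)[:2])
for H in([.6215,.287],):
  H=np.array(H)
  for d in(-177.5,-178.5):
    fp=H+.08*np.array([np.cos(np.radians(d)),np.sin(np.radians(d))]);print(fp,proj('top',[[*fp,.158]]),proj('side',[[*fp,.175]]))
print(T(300,326),S(354,153))
```

```text
top: nut [0.62058179 0.28920941] tin base(bottom edge)  [0.53960946 0.28652739] tip [0.38634143 0.28071438]
side: tin rim [0.54351944 0.28127524] tin low [0.53787131 0.27028228] tip [0.3882212  0.27732709]
side nut [0.62166134 0.2819272 ]
[0.54157614 0.28351045] [[236.83050283 177.5114927 ]] [[257.391842   147.85070898]]
[0.54152741 0.28490584] [[236.32177335 177.54397083]] [[257.18702166 147.50429477]]
(235.71428571428572, 178.14285714285714) (258.5, 148.25)
```

In both views the tin is within about 3 mm of the place over the pointer. The lug angles are the same before and after withdrawing, so the disc stands still. I'm handing the job in.

```bash
python3 -c "
from rig import *
print(finish_job())"
```

```text
the job is handed in; nothing more can be done
None
```

I turned the turntable about 40° clockwise by pushing one lug with the shut fingertips. Then I backed the fingers off, lifted them clear and handed the job in at about 7.7 s; no verdict is reported.

- **Tin position:** the tin of wing nuts is within about 1–3 mm of the place over the pointer in both camera views. The limit is 20 mm. The two cameras disagreed by 5–7 mm sideways on where the hub is, so I compared tin, hub and pointer within each view.
- **Standing still:** the lug angles were unchanged to about 0.2° before and after I withdrew the fingers.
- **Other things on the disc:** the tin and the other three things still stood upright in their places in the top view. The arm hid parts of the disc in the last side view.
- **Bench:** I saw no contact with the pliers, key or box, but did not measure their positions again at the end.

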